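Seat a medicine jar's screw cap and ease it back for sealing

TASK

At the medicine desk, screw the cap of the white jar in the steel holder fully home until it bottoms out, then back it off a quarter turn so the liner is not pinched. Finish while still holding the cap there between the fingers, gripped and still, so that the seal can go on: do not let go. Leave the amber bottle, the carton and the dosing cup where they stand.

Things in the scene. Friction and masses are not known exactly. Their poses are not given: they have to be found in the camera images.
- cap_center (a point): centre (half-way up, on the axis) of the jar's white ribbed screw cap, 52 mm in diameter and 24 mm high; z is up, along the thread's axis, and x points along the small raised rib on the cap's top (it turns with the cap). When the cap is home its underside is 86 mm and this point 98 mm above the desk; it rises 6 mm per turn as it is unscrewed. Best gripped across its diameter from above; nothing else is within 90 mm of it at its height
- cap: the same cap, already started on the jar's thread and captive on it; origin at the centre of its underside, axes as cap_center
- turn (a joint): how far the cap is unscrewed from its end stop, rad: 0 is fully home (bottomed out), growing anticlockwise seen from above (ordinary right-hand thread: clockwise tightens); it begins between 2.2 and 3.8, and 4.4 is the upper stop. It turns stiffly (about 0.12 N m) and stays where it is left
- jar: white plastic jar, 70 mm in diameter with sloping shoulder from 62 to 75 mm high, and its neck 44 mm in diameter under the cap; it is fixed in a steel ring (82 mm in diameter, 36 mm high) on a heavy dark base plate 110 x 110 x 12 mm that cannot move or turn. Origin on the cap's axis at desk height, z up
- bottle_mid (a point): half-way up a loose closed amber glass bottle, 52 mm in diameter and 115 mm high: leave it alone
- carton_mid (a point): centre of a loose standing plain cardboard carton, 35 x 60 x 100 mm: leave it alone
- cup_mid (a point): half-way up a loose small white dosing cup, 44 mm in diameter at the rim and 38 mm high: leave it alone
There are look-alikes about, which are no part of the job. Of the things like the jar, leave any that is blue, purple or yellow; of the rest the larger one is meant.

How it is judged (in metres and radians):
On the way:
1. the cap is screwed fully home, against its stop (value of joint turn below 0.09 rad), for 0.2 s.
At the end, for the whole second after the job is handed in: After 0.2 s within 0.09 rad of its stop, the cap is 1.57 (+-0.3) rad back from it, still (<0.15 rad/s), gripped by the fingers (>2 N) with the grasp point within 15 mm of its axis and 28 mm of its centre; bottle, carton and cup moved <20 mm (value of joint turn between 1.27 and 1.87 rad and velocity of joint turn between -0.15 and 0.15 rad/s and contact force between the fingers and cap above 2 N and distance between the grasp point and cap_center below 0.028 m and horizontal distance between the grasp point and cap_center below 0.015 m and distance of each of bottle_mid, carton_mid, cup_mid from where it was at the start of the episode below 0.02 m); the arm keeps its last pose, push and grip.
It fails at once if the amber bottle, the carton or the dosing cup is disturbed (distance of any of bottle_mid, carton_mid, cup_mid from where it was at the start of the episode above 0.02 m).
It also fails if it takes over 45 s, if anything falls off the work surface, if the arm or the gripper's body presses on something with over 40 N, if the wrist force passes 120 N, or if a joint passes its speed limit or range.

ROBOT

A 6-joint arm with a two-finger parallel gripper is mounted at the origin on the work surface. World frame = base frame: x ahead of the robot, y to its left, z up, the work surface at z = 0. Lengths are in mm, angles in rad, forces in N, time in s.
With the tool pointing down it reaches from about 350 to 875 mm from the base axis. Payload 4.2 kg.
Tool frame: the origin (TCP) lies midway between the tips of the shut fingers; the grasp point (between the pads) lies 19 mm behind it (arm.tcp_to_grasp is the distance from the TCP to the grasp point, in mm); z points along the fingers, y is the line along which they close (so a half turn about z gives the same grasp; the last joint's range is limited). The gripper opens to 85 mm and grips with 20 to 120 N. Pads are 22 mm wide; open, the fingers measure 114 mm over their backs; the gripper's body (76 mm by 85 mm) begins 54 mm behind the grasp point. The pads swing forward as they close: fully open they stand 13 mm farther back than shut.
Start: joints at [1.443, 0.385, 0.008, 0, -1.194, -0.259], TCP at [235.734, 578.817, 231.312] pointing down, gripper open.
Joint ranges: [-3.14, 3.14], [-1.21, 2.06], [-1.07, 1.41], [-3.16, 2.05], [-2.99, -0.16], [-3.1, 3.1]. Speed limits (rad/s): [2.79, 2.79, 3.14, 3.14, 3.14, 3.14].

INTERFACE

Orientations are given as a unit quaternion [x, y, z, w].
In Python, from bench import arm, imaging, job, models gives the robot as it stands.
- The arm moves only by the tool arm_command, never from a script. Its argument "rows" is a list of rows, each an object with "grip": the opening, from 0 (shut) to 1 (fully open); "linear": the shift along the tool's x, y, z in mm, a list of three; "rot": the turn, a rotation vector about the tool's x, y, z in rad, a list of three. In form: [{"grip": grip, "linear": [tx, ty, tz], "rot": [rx, ry, rz]}, ...]. A call has 1 to 10 rows; each row is the pose to reach, as a shift and turn from the pose commanded when the call began, along the tool's axes at that moment; what a row does not reach only later rows make up. A row lasts 1/8 s, in which the tool goes at most 62.5 mm and 10.7 degrees, less where a joint would pass 70% of its speed; a pose out of reach is approached as far as the arm can. A call with a gripper value outside its range is refused whole. The fingers move at their own pace and stop on an object; the grip force is fixed at half the most. Time passes only in rows, so rows that repeat a pose let the fingers close. It gives the time, the measured TCP pose, the force, the opening and the grip force at its end, in the units of the state.
- arm.read_state(): the state, without advancing time (a new reading comes with each control period).
- imaging.get_image(name): name is "side" or "top" or "wrist"; returns a dict with "frame" (420x560x3 uint8, red, green, blue), "fx", "fy", "cx", "cy" (pixels), "extrinsics" (4x4, takes a point from world to camera coordinates); the wrist camera has in their place "T_tool_cam" (4x4, takes a point from camera to tool coordinates, whose origin is the TCP and whose axes are the flange's). Camera axes: x right, y down, z forward; pixel columns grow to the right and rows downward; lengths in mm; the calibration is good to about 2 mm. A picture is of the moment at which its call begins: read the wrist's pose just before it. There is no depth.
- job.job_done(): hands the job in; it is judged then, once.
Trained networks look in a picture, given as the dict that the camera call returned (one of the last four; its "shot" number tells which), for a name from the list of things; names that differ only in an ending like _2 or _b are one class to them, and where a whole thing is asked for, a point or a joint stands for the part that bears it (a point fixed in the world has none). Each returns a list of dicts, best first, with "score" (0 to 1); they miss things now and then, are a little off and sometimes report something else, mostly with a low value. They report only what shows in the picture. A call takes as long as a camera call. They do not tell look-alikes from the thing itself.
- models.spot_in(picture, query): "rect" ([left, top, right, bottom] in pixels, round what is visible of it).
- models.tip_of(picture, query): "pixel" ([column, row] in pixels: a listed point, or the origin of a listed thing).
The state is a dict: "clock": time; "joints": joint angles; "joint_vel": joint speeds; "joint_efforts": joint torques, N m; "position": TCP position; "ee_rot": TCP orientation; "contact_force": force on the tool from outside, world axes, zero at the start; "wrist_torque": the same for the moment, N m; "gripper_width": finger opening in mm; "grasp_force": force on a finger pad.
Only numpy, scipy, OpenCV 4.12 (cv2) and the standard library are available. Lean on these libraries where they do the work, as an engineer would, in place of code of your own. Each camera call takes 0.05 s, during which the arm holds its last target. There are 200 camera calls.

## Working session

There is one attempt and no reset: what is moved stays moved. The work goes in short steps, Python scripts to look and compute and a tool call to move; the robot and the scene stay as the last step left them, time stands still between calls to the robot, and variables do not carry over. Pictures are saved under pics/ and viewed, at most 10 in all, crops included, and the job is handed in when it is done.

Besides the shell and the picture viewer there is one more tool, called by a JSON object that holds its "name" and its "arguments". arm_command: Moves the arm, as the interface text tells. Its arguments: {"type":"object","properties":{"rows":{"type":"array"}},"required":["rows"]}

```bash
mkdir -p pics
cat > h.py <<'E'
import numpy as np, cv2
from bench import arm, imaging, job, models
from scipy.spatial.transform import Rotation as R
def ext(p, st=None):
    if 'extrinsics' in p: return np.array(p['extrinsics'])
    T=np.eye(4); T[:3,:3]=R.from_quat(st['ee_rot']).as_matrix(); T[:3,3]=st['position']
    return np.linalg.inv(T@np.array(p['T_tool_cam']))
def proj(p,E,X):
    c=E[:3,:3]@np.array(X,float)+E[:3,3]; return np.array([p['fx']*c[0]/c[2]+p['cx'],p['fy']*c[1]/c[2]+p['cy']])
def ray(p,E,px):
    d=np.array([(px[0]-p['cx'])/p['fx'],(px[1]-p['cy'])/p['fy'],1.]); Rm=E[:3,:3]
    return -Rm.T@E[:3,3], Rm.T@d/np.linalg.norm(d)
def atz(p,E,px,z):
    o,d=ray(p,E,px); return o+d*(z-o[2])/d[2]
def tri(rs):
    A=np.zeros((3,3));b=np.zeros(3)
    for o,d in rs:
        M=np.eye(3)-np.outer(d,d);A+=M;b+=M@o
    X=np.linalg.solve(A,b); return X,[float(np.linalg.norm((np.eye(3)-np.outer(d,d))@(X-o))) for o,d in rs]
E
python3 - <<'E'
from h import *
s=arm.read_state(); print({k:np.round(v,3) for k,v in s.items()})
ims=[]
for n in ['top','side','wrist']:
    p=imaging.get_image(n);E=ext(p,s); cv2.imwrite(f'pics/{n}0.png',p['frame'][:,:,::-1])
    for q in ['cap_center','jar','bottle_mid','carton_mid','cup_mid']:
        for r in models.tip_of(p,q):
            if r['score']>.2: print(n,q,np.round(r['pixel']),round(r['score'],2),np.round(atz(p,E,r['pixel'],{'cap_center':101,'jar':0,'bottle_mid':57,'carton_mid':50,'cup_mid':19}[q])))
E
```

```text
{'clock': np.float64(0.0), 'joints': array([ 1.443e+00,  3.860e-01,  7.000e-03, -1.000e-03, -1.194e+00,
       -2.590e-01]), 'joint_vel': array([-0.001,  0.001, -0.   ,  0.001,  0.001,  0.001]), 'joint_efforts': array([ 0.0000e+00, -3.9229e+01,  1.8840e+01,  4.1860e+00, -5.0000e-03,
        0.0000e+00]), 'position': array([235.537, 578.277, 230.228]), 'ee_rot': array([ 0.981, -0.192, -0.   ,  0.001]), 'contact_force': array([-0.414,  0.287,  0.004]), 'wrist_torque': array([-0.055, -0.002,  0.02 ]), 'grasp_force': np.float64(0.0), 'gripper_width': np.float64(85.502)}
top cap_center [342. 151.] 0.69 [ 575. -163.  101.]
top cap_center [396. 295.] 0.69 [ 177. -299.  101.]
top cap_center [193. 136.] 0.63 [617. 254. 101.]
top cap_center [328. 212.] 0.59 [ 400. -123.  101.]
top cap_center [378. 207.] 0.51 [ 413. -261.  101.]
top jar [388. 301.] 0.91 [ 161. -297.    0.]
top jar [375. 210.] 0.82 [ 425. -270.    0.]
top jar [196. 149.] 0.81 [614. 262.   0.]
top jar [333. 162.] 0.67 [ 571. -149.    0.]
top jar [324. 218.] 0.63 [ 400. -121.    0.]
top bottle_mid [248. 172.] 0.73 [527. 100.  57.]
top bottle_mid [421. 160.] 0.62 [ 563. -398.   57.]
top carton_mid [146. 196.] 0.57 [457. 393.  50.]
top cup_mid [423. 162.] 0.78 [ 566. -414.   19.]
side cap_center [306. 295.] 0.82 [ 419. -284.  101.]
side cap_center [357. 247.] 0.79 [ 574. -172.  101.]
side cap_center [198. 319.] 0.79 [ 166. -300.  101.]
side cap_center [288. 250.] 0.65 [ 402. -151.  101.]
side cap_center [333. 133.] 0.5 [618. 260. 101.]
side jar [282. 262.] 0.93 [ 391. -119.    0.]
side jar [328. 159.] 0.73 [608. 250.   0.]
side jar [204. 338.] 0.72 [ 167. -301.    0.]
side jar [352. 269.] 0.7 [ 573. -174.    0.]
side bottle_mid [310. 182.] 0.74 [514. 106.  57.]
side bottle_mid [274. 125.] 0.35 [450. 383.  57.]
side carton_mid [272. 126.] 0.88 [445. 389.  50.]
side cup_mid [379. 357.] 0.64 [ 563. -425.   19.]
```

```bash
cd pics; python3 -c "
import cv2
a,b=cv2.imread('top0.png'),cv2.imread('side0.png')
cv2.imwrite('ts.png',cv2.resize(cv2.vconcat([a,b]),(560,840))[:600]);print(a.shape)"
```

```text
(420, 560, 3)
```

View pics/top0.png

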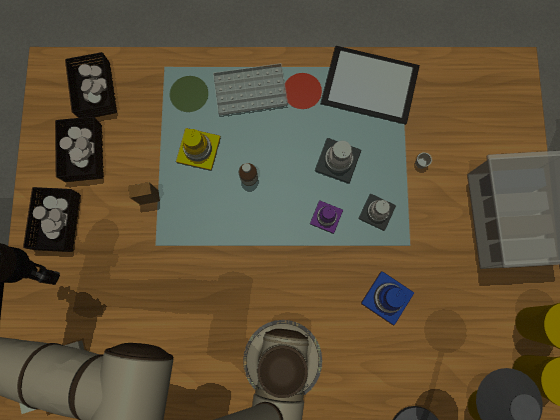

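View pics/side0.png

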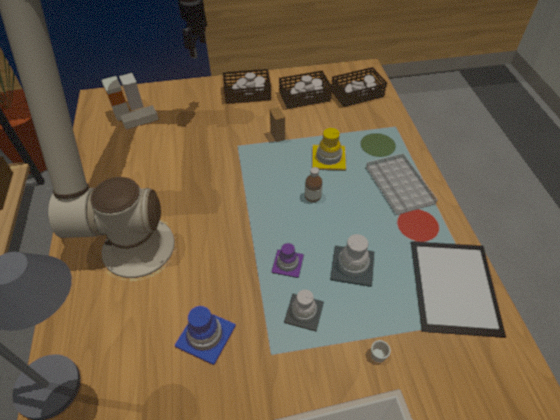

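Run:
```python
from h import *
t=imaging.get_image('top');s=imaging.get_image('side')
best=lambda p,q,c:min(models.tip_of(p,q),key=lambda r:np.hypot(*(np.array(r['pixel'])-c)))['pixel']
for q,a,b in [('cap_center',(342,151),(357,247)),('cap_center',(378,207),(306,295)),('jar',(333,162),(352,269))]:
    pt,ps=best(t,q,a),best(s,q,b)
    X,e=tri([ray(t,ext(t),pt),ray(s,ext(s),ps)]); print(q,np.round(X,1),np.round(e,1))
print('box',[r['rect'] for r in models.spot_in(s,'cap')][:5],[r['rect'] for r in models.spot_in(t,'jar')][:5])
c=s['frame'][205:345,255:405][:,:,::-1]; cv2.imwrite('pics/crop1.png',cv2.resize(c,None,fx=4,fy=4,interpolation=cv2.INTER_CUBIC))
```

```text
cap_center [ 569.4 -164.9  110.7] [3.9 3.9]
cap_center [ 423.7 -278.8   71.5] [1.1 1.1]
jar [ 581.3 -157.4  -25.6] [0.9 0.9]
box [[347.9, 234.2, 368.1, 258.1], [323.3, 128.0, 338.4, 145.6], [280.3, 244.8, 296.1, 256.0], [295.6, 290.5, 316.7, 305.6], [190.7, 304.1, 209.9, 331.6]] [[314.8, 139.6, 359.7, 183.0], [175.5, 127.6, 222.0, 171.1], [354.9, 193.2, 397.1, 230.9], [311.6, 200.9, 343.7, 231.5], [364.2, 270.3, 412.9, 320.9]]
```

View pics/crop1.png

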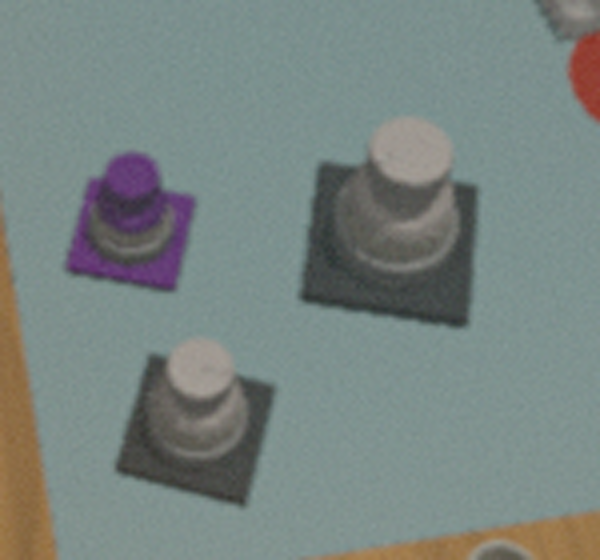

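In the side picture, the white candidates are the large jar at (357,246) and the small one at (306,294). Purple (288,250), yellow (330,137) and blue (201,318) are excluded. I choose the large white jar on the dark plate, at about (571,-166). Next I move above it for a closer look.

{"name": "arm_command", "arguments": {"rows": [{"grip":1,"linear":[59,56,0],"rot":[0,0,-0.14]},{"grip":1,"linear":[118,112,0],"rot":[0,0,-0.28]},{"grip":1,"linear":[178,169,0],"rot":[0,0,-0.42]},{"grip":1,"linear":[237,225,0],"rot":[0,0,-0.56]},{"grip":1,"linear":[296,281,0],"rot":[0,0,-0.7]},{"grip":1,"linear":[355,338,0],"rot":[0,0,-0.84]},{"grip":1,"linear":[414,394,0],"rot":[0,0,-0.98]},{"grip":1,"linear":[474,450,0],"rot":[0,0,-1.12]},{"grip":1,"linear":[533,507,0],"rot":[0,0,-1.26]},{"grip":1,"linear":[592,563,0],"rot":[0,0,-1.4]}]}}

```text
clock: 2.65
position: [491.5, 12.4, 231.8]
ee_rot: [0.874, 0.486, 0.001, 0.0]
contact_force: [1.0, 0.6, 0.6]
gripper_width: 85.4
grasp_force: 0.0
```

{"name": "arm_command", "arguments": {"rows": [{"grip":1,"linear":[-30,45,0],"rot":[0,0,0]},{"grip":1,"linear":[-60,90,0],"rot":[0,0,0]},{"grip":1,"linear":[-90,135,0],"rot":[0,0,0]},{"grip":1,"linear":[-109,162,0],"rot":[0,0,0]},{"grip":1,"linear":[-109,162,0],"rot":[0,0,0]},{"grip":1,"linear":[-109,162,0],"rot":[0,0,0]}]}}

```text
clock: 3.4
position: [569.5, -164.0, 231.2]
ee_rot: [0.875, 0.483, -0.0, -0.0]
contact_force: [-0.5, -0.1, -0.2]
gripper_width: 85.3
grasp_force: 0.0
```

```bash
cat > look.py <<'E'
from h import *
import sys
s=arm.read_state(); print(np.round(s['joints'],3),np.round(s['position'],1),np.round(R.from_quat(s['ee_rot']).as_matrix(),3).tolist())
p=imaging.get_image('wrist');E=ext(p,s)
cv2.imwrite(f'pics/{sys.argv[1]}.png',p['frame'][:,:,::-1])
print(np.round(p['T_tool_cam'],2).tolist())
for q in ['cap_center','cap','jar']:
    for r in models.tip_of(p,q)[:2]: print(q,np.round(r['pixel'],1),r['score'],np.round(atz(p,E,r['pixel'],{'cap_center':101,'cap':89,'jar':0}[q]),1))
print([(np.round(r['rect']).tolist(),r['score']) for r in models.spot_in(p,'cap')[:2]], np.round(proj(p,E,[571,-166,101])))
E
python3 look.py w1
```

```text
[-0.008  0.33  -0.075 -0.    -1.167  2.587] [ 569.5 -164.   231.2] [[0.533, 0.846, -0.001], [0.846, -0.533, 0.0], [-0.0, -0.001, -1.0]]
[[-0.0, -0.96, -0.29, 75.19], [1.0, -0.0, 0.0, 0.46], [-0.0, -0.29, 0.96, -141.56], [0.0, 0.0, 0.0, 1.0]]
cap_center [211.1 350.4] 0.97 [ 436.5 -259.9  101. ]
cap_center [113.1 246.5] 0.57 [ 427.  -122.3  101. ]
cap [118.6 243.1] 0.88 [ 425.5 -123.3   89. ]
cap [213.1 343. ] 0.82 [ 435.8 -260.6   89. ]
jar [223.7 310.7] 0.91 [ 422. -277.    0.]
jar [140.3 227.1] 0.91 [ 403.1 -128.3    0. ]
[([193.0, 329.0, 232.0, 369.0], 0.82), ([94.0, 226.0, 135.0, 267.0], 0.56)] [276. 204.]
```

View pics/w1.png

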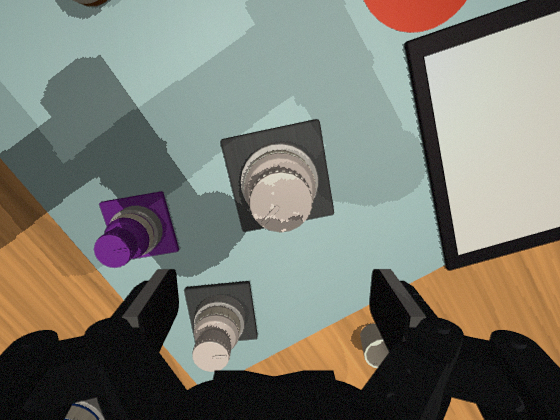

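The large white jar sits at the picture centre, its cap top near (281,203). The small white cap is at (211,353), the purple at (113,250) and the cup at (374,350). I'll move 60 mm sideways for a second wrist view to triangulate.

```bash
cat > look2.py <<'E'
from h import *
import sys,pickle,os
s=arm.read_state(); p=imaging.get_image('wrist');E=ext(p,s); g=proj(p,E,[571,-166,101])
cv2.imwrite(f'pics/{sys.argv[1]}.png',p['frame'][:,:,::-1])
print(np.round(s['joints'],2),s['position'],np.round(R.from_quat(s['ee_rot']).as_matrix(),3).tolist())
L=pickle.load(open('r.pkl','rb')) if os.path.exists('r.pkl') else {}
for q in ['cap_center','jar','cap']:
    c=[r for r in models.tip_of(p,q) if np.hypot(*(np.array(r['pixel'])-g))<70]
    if c:
        print(q,np.round(c[0]['pixel'],1),c[0]['score']); L.setdefault(q,[]).append(ray(p,E,c[0]['pixel']))
    if len(L.get(q,[]))>1: print(q,tri(L[q]))
print([np.round(r['rect'],1).tolist() for r in models.spot_in(p,'cap')])
pickle.dump(L,open('r.pkl','wb'))
E
python3 look2.py w2
```

```text
[-0.01  0.33 -0.07 -0.   -1.17  2.59] [ 569.73203795 -163.37939504  231.73487219] [[0.531, 0.847, 0.001], [0.847, -0.531, 0.0], [0.0, 0.0, -1.0]]
cap_center [280.7 195. ] 0.76
jar [275.2 176.5] 0.69
cap [280.3 193.7] 0.87
[[92.4, 230.4, 134.6, 269.4], [247.4, 167.3, 313.2, 235.1], [191.9, 326.8, 232.2, 368.5]]
```

{"name": "arm_command", "arguments": {"rows": [{"grip":1,"linear":[-50,30,0],"rot":[0,0,0]},{"grip":1,"linear":[-90,50,0],"rot":[0,0,0]},{"grip":1,"linear":[-90,50,0],"rot":[0,0,0]},{"grip":1,"linear":[-90,50,0],"rot":[0,0,0]}]}}

```text
clock: 4.4
position: [564.1, -266.9, 231.1]
ee_rot: [0.875, 0.483, -0.0, -0.0]
contact_force: [0.5, 0.3, -0.7]
gripper_width: 85.6
grasp_force: 0.0
```

```bash
python3 look2.py w3
```

```text
[-0.18  0.38  0.01 -0.   -1.19  2.76] [ 564.05599508 -266.90681224  231.12533532] [[0.533, 0.846, -0.0], [0.846, -0.533, 0.0], [0.0, -0.0, -1.0]]
cap_center [214.3  85.1] 0.84
cap_center (array([ 577.02440577, -162.29043265,   96.52032525]), [1.457435177709159, 1.457435177709067])
jar [233.4  95.8] 0.82
jar (array([ 573.41628389, -165.40472848,  -19.57967422]), [1.6406788659013454, 1.640678865901548])
[[133.9, 252.3, 180.5, 284.6], [21.0, 136.8, 72.8, 180.5], [180.6, 48.5, 249.8, 123.3]]
```

Run:
```python
from h import *
from scipy.optimize import least_squares
a=np.linspace(0,2*np.pi,60)
V=[]
s=arm.read_state()
for n in ['wrist','top','side']:
    p=imaging.get_image(n);E=ext(p,s);g=proj(p,E,[573,-164,100])
    r=min(models.spot_in(p,'cap'),key=lambda r:np.hypot((r['rect'][0]+r['rect'][2])/2-g[0],(r['rect'][1]+r['rect'][3])/2-g[1]))['rect']
    V.append((p,E,np.array(r),1 if n!='wrist' else .5)); print(n,np.round(r,1),g)
s1=dict(s); s1['position']=np.array([569.73,-163.38,231.73]); p=V[0][0]
V.append((p,ext(p,s1),np.array([247.4,167.3,313.2,235.1]),.5))
def rect(p,E,X):
    P=np.array([proj(p,E,X+[26*np.cos(t),26*np.sin(t),h]) for t in a for h in(-12,12)]); return np.r_[P.min(0),P.max(0)]
f=lambda X:np.concatenate([w*(rect(p,E,X)-r) for p,E,r,w in V])
o=least_squares(f,[573,-164,100.]);print(o.x,np.round(o.fun,1).reshape(-1,4).tolist())
W=[V[0],V[3]]; o=least_squares(lambda X:np.concatenate([w*(rect(p,E,X)-r) for p,E,r,w in W]),[573,-164,100.]);print('wrist only',o.x,np.round(o.fun,1))
```

```text
wrist [181.6  47.5 251.1 125.3] [212.49407027  89.78665217]
top [372.5 202.4 387.8 213.7] [341.79243881 151.54035908]
side [346.3 233.4 370.6 254.9] [356.03124995 244.55597936]
[ 552.95715948 -179.16936822   57.34982534] [[-0.4, 20.7, -4.7, 12.1], [-36.5, -49.6, -32.7, -41.1], [-8.8, 15.6, -11.8, 16.1], [-3.6, 8.6, -9.8, 2.9]]
wrist only [ 576.71737748 -165.47152762  101.94748528] [-1.2  0.7  0.3 -0.7  1.1  0.4 -0.  -0.5]
```

{"name": "arm_command", "arguments": {"rows": [{"grip":1,"linear":[46,-22,0],"rot":[0,0,0]},{"grip":1,"linear":[92.5,-43.5,0],"rot":[0,0,0]},{"grip":1,"linear":[92.5,-43.5,30],"rot":[0,0,0]},{"grip":1,"linear":[92.5,-43.5,70],"rot":[0,0,0]},{"grip":1,"linear":[92.5,-43.5,100],"rot":[0,0,0]},{"grip":1,"linear":[92.5,-43.5,125],"rot":[0,0,0]},{"grip":1,"linear":[92.5,-43.5,140],"rot":[0,0,0]},{"grip":1,"linear":[92.5,-43.5,148],"rot":[0,0,0]},{"grip":1,"linear":[92.5,-43.5,148],"rot":[0,0,0]}]}}

```text
clock: 6.08
position: [576.8, -165.7, 83.4]
ee_rot: [0.875, 0.483, -0.0, 0.0]
contact_force: [-0.7, -0.3, 0.3]
gripper_width: 85.4
grasp_force: 0.0
```

```bash
python3 look2.py w4; python3 -c "
from h import *
s=arm.read_state();p=imaging.get_image('wrist');print(proj(p,ext(p,s),[576.7,-165.5,113]),s['contact_force'])"
```

```text
[-0.01  0.48 -0.24  0.   -0.85  2.59] [ 576.80314197 -165.71630004   83.38140279] [[0.533, 0.846, 0.0], [0.846, -0.533, -0.0], [-0.0, 0.0, -1.0]]
cap_center [269.3 290.3] 0.63
cap_center (array([ 577.34080647, -162.4018999 ,  101.03693232]), [1.965105127519511, 1.4007141472781162, 0.7061288708266134])
jar (array([ 573.41628389, -165.40472848,  -19.57967422]), [1.6406788659013454, 1.640678865901548])
cap [273.  279.2] 0.62
cap (array([ 579.1285718 , -161.577769  ,   95.82143852]), [0.5021968984467612, 0.5021968984467149])
[[204.6, 222.7, 333.0, 365.6], [0.8, 322.9, 20.7, 356.5]]
[271.14361059 310.20378981] [-0.45752394  0.7579621   0.65604773]
```

View pics/w4.png

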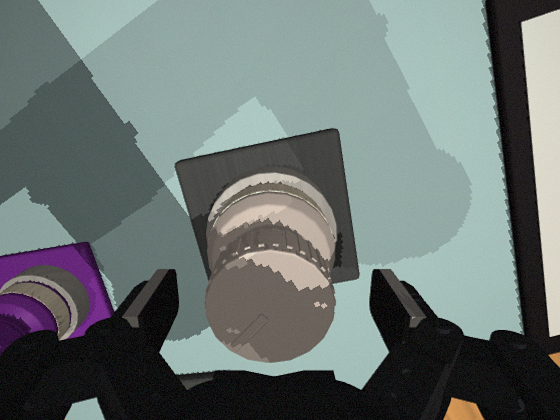

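The cap sits midway between the fingers. Its top ellipse centre is at about (270,301), against (271,310) predicted, so I shift 3 mm along +tool x and close.

{"name": "arm_command", "arguments": {"rows": [{"grip":1,"linear":[3,0,0],"rot":[0,0,0]},{"grip":1,"linear":[3,0,0],"rot":[0,0,0]},{"grip":0,"linear":[3,0,0],"rot":[0,0,0]},{"grip":0,"linear":[3,0,0],"rot":[0,0,0]},{"grip":0,"linear":[3,0,0],"rot":[0,0,0]},{"grip":0,"linear":[3,0,0],"rot":[0,0,0]},{"grip":0,"linear":[3,0,0],"rot":[0,0,0]},{"grip":0,"linear":[3,0,0],"rot":[0,0,0]}]}}

```text
clock: 7.38
position: [577.0, -162.5, 83.9]
ee_rot: [0.876, 0.483, -0.001, -0.001]
contact_force: [-3.0, 3.4, 5.1]
gripper_width: 50.6
grasp_force: 61.4
```

```bash
python3 -c "
from h import *
s=arm.read_state();print({k:np.round(s[k],3) for k in ['joints','contact_force','wrist_torque','gripper_width','grasp_force']})"
```

```text
{'joints': array([-5.000e-03,  4.830e-01, -2.400e-01, -1.000e-03, -8.500e-01,
        2.585e+00]), 'contact_force': array([-3.035,  3.384,  5.073]), 'wrist_torque': array([ 0.932,  1.039, -0.128]), 'gripper_width': np.float64(50.635), 'grasp_force': np.float64(61.449)}
```

{"name": "arm_command", "arguments": {"rows": [{"grip":0,"linear":[3,0,0.1],"rot":[0,0,0.15]},{"grip":0,"linear":[0,0,0.3],"rot":[0,0,0.3]},{"grip":0,"linear":[0,0,0.4],"rot":[0,0,0.45]},{"grip":0,"linear":[0,0,0.6],"rot":[0,0,0.6]},{"grip":0,"linear":[0,0,0.7],"rot":[0,0,0.75]},{"grip":0,"linear":[0,0,0.9],"rot":[0,0,0.9]},{"grip":0,"linear":[0,0,1.0],"rot":[0,0,1.05]},{"grip":0,"linear":[0,0,1.1],"rot":[0,0,1.2]},{"grip":0,"linear":[0,0,1.3],"rot":[0,0,1.35]},{"grip":0,"linear":[0,0,1.4],"rot":[0,0,1.5]}]}}

```text
clock: 8.62
position: [578.2, -166.3, 82.7]
ee_rot: [0.97, -0.245, 0.0, 0.002]
contact_force: [-0.5, -12.9, 1.2]
gripper_width: 50.5
grasp_force: 62.0
```

```bash
cat > st.py <<'E'
from h import *
s=arm.read_state();print({k:np.round(s[k],3).tolist() for k in ['position','joints','contact_force','wrist_torque','gripper_width','grasp_force']}, 'yaw',R.from_quat(s['ee_rot']).as_matrix()[:2,0])
E
python3 st.py; python3 look2.py w5
```

```text
{'position': [578.193, -166.291, 82.67], 'joints': [-0.009, 0.486, -0.241, 0.006, -0.844, 1.081], 'contact_force': [-0.492, -12.884, 1.241], 'wrist_torque': [-3.407, 0.169, 0.195], 'gripper_width': 50.534, 'grasp_force': 62.043} yaw [ 0.87997386 -0.47501864]
[-0.01  0.49 -0.24  0.01 -0.84  1.08] [ 578.19259224 -166.2914076    82.66967249] [[0.88, -0.475, -0.0], [-0.475, -0.88, -0.004], [0.002, 0.004, -1.0]]
cap_center [275.2 294.6] 0.62
cap_center (array([ 576.67841948, -163.64602971,   97.43274274]), [2.4100599798788602, 1.6093571311714947, 1.3302683625376257, 1.8400039098001006])
jar (array([ 573.41628389, -165.40472848,  -19.57967422]), [1.6406788659013454, 1.640678865901548])
cap [274.4 280.2] 0.97
cap (array([ 577.32038892, -165.0728492 ,   86.09114409]), [1.6328735882379035, 1.2773058096019214, 0.6184980189603336])
[[211.6, 232.8, 336.2, 368.6], [533.1, 363.4, 559.7, 401.6]]
```

View pics/w5.png

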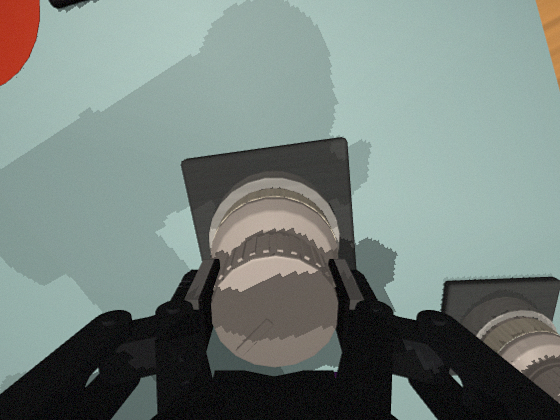

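The cap turns with the fingers: the rib stays at (255,330) in the wrist view. There is a 13 N side load, so I relieve it by shifting about 3 mm and continue.

{"name": "arm_command", "arguments": {"rows": [{"grip":0,"linear":[0.8,1.5,0],"rot":[0,0,0]},{"grip":0,"linear":[1.6,2.9,0.1],"rot":[0,0,0.12]},{"grip":0,"linear":[1.6,2.9,0.2],"rot":[0,0,0.24]},{"grip":0,"linear":[1.6,2.9,0.3],"rot":[0,0,0.36]},{"grip":0,"linear":[1.6,2.9,0.5],"rot":[0,0,0.48]},{"grip":0,"linear":[1.6,2.9,0.6],"rot":[0,0,0.6]},{"grip":0,"linear":[1.6,2.9,0.7],"rot":[0,0,0.72]},{"grip":0,"linear":[1.6,2.9,0.8],"rot":[0,0,0.8]},{"grip":0,"linear":[1.6,2.9,0.8],"rot":[0,0,0.8]}]}}

```text
clock: 10.0
position: [576.4, -168.0, 81.7]
ee_rot: [0.799, -0.602, -0.001, 0.002]
contact_force: [-4.6, -5.2, 5.3]
gripper_width: 50.7
grasp_force: 62.6
```

```bash
python3 st.py
```

```text
{'position': [576.401, -167.988, 81.723], 'joints': [-0.013, 0.487, -0.24, 0.002, -0.847, 0.291], 'contact_force': [-4.634, -5.238, 5.331], 'wrist_torque': [-1.54, 1.174, -0.076], 'gripper_width': 50.721, 'grasp_force': 62.564} yaw [ 0.27533713 -0.96134759]
```

{"name": "arm_command", "arguments": {"rows": [{"grip":0,"linear":[0,1.3,0.1],"rot":[0,0,0.12]},{"grip":0,"linear":[0,1.3,0.1],"rot":[0,0,0.24]},{"grip":0,"linear":[0,1.3,0.2],"rot":[0,0,0.36]},{"grip":0,"linear":[0,1.3,0.3],"rot":[0,0,0.48]},{"grip":0,"linear":[0,1.3,0.4],"rot":[0,0,0.6]},{"grip":0,"linear":[0,1.3,0.4],"rot":[0,0,0.6]}]}}

```text
clock: 10.75
position: [574.5, -168.0, 81.1]
ee_rot: [-0.585, 0.811, 0.001, -0.003]
contact_force: [-5.5, -5.3, 5.6]
gripper_width: 50.5
grasp_force: 62.6
```

```bash
sed -i "s/'gripper_width','grasp/'joint_efforts','grasp/" st.py; python3 st.py; python3 look2.py w6
```

```text
{'position': [574.529, -168.024, 81.088], 'joints': [-0.014, 0.486, -0.244, 0.002, -0.846, -0.309], 'contact_force': [-5.513, -5.298, 5.555], 'wrist_torque': [-1.155, 1.457, -0.118], 'joint_efforts': [3.514, -37.555, 16.487, 2.514, 1.436, -0.011], 'grasp_force': 62.595} yaw [-0.31600484 -0.94875345]
[-0.01  0.49 -0.24  0.   -0.85 -0.31] [ 574.52878499 -168.02401837   81.08773912] [[-0.316, -0.949, -0.005], [-0.949, 0.316, -0.001], [0.003, 0.005, -1.0]]
cap_center [273.3 293.1] 0.76
cap_center (array([ 576.21735478, -164.17108245,   95.30358797]), [2.6076399695000574, 2.226666151140572, 1.809386218603762, 0.975666523040333, 1.6619940371146966])
jar (array([ 573.41628389, -165.40472848,  -19.57967422]), [1.6406788659013454, 1.640678865901548])
cap [274.3 280.2] 0.58
cap (array([ 576.49977813, -165.49577971,   84.03898129]), [1.7981013787891198, 1.6737227054674995, 0.3705610657231307, 0.9390853860740699])
[[212.3, 230.6, 335.6, 367.6]]
```

View pics/w6.png

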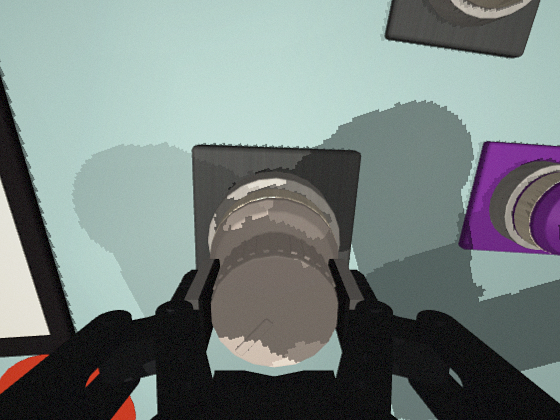

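The rib is still at (255,335), so there is no slip after 2.9 rad. I continue in smaller steps and watch the torque.

{"name": "arm_command", "arguments": {"rows": [{"grip":0,"linear":[0,0,0.1],"rot":[0,0,0.1]},{"grip":0,"linear":[0,0,0.2],"rot":[0,0,0.2]},{"grip":0,"linear":[0,0,0.2],"rot":[0,0,0.3]},{"grip":0,"linear":[0,0,0.3],"rot":[0,0,0.35]}]}}

```text
clock: 11.5
position: [573.6, -167.6, 80.7]
ee_rot: [-0.434, 0.901, 0.001, -0.004]
contact_force: [-8.1, -2.4, 7.7]
gripper_width: 50.4
grasp_force: 62.6
```

```bash
python3 st.py
```

```text
{'position': [573.59, -167.579, 80.716], 'joints': [-0.013, 0.486, -0.245, 0.001, -0.847, -0.66], 'contact_force': [-8.094, -2.389, 7.652], 'wrist_torque': [-0.551, 2.064, 0.098], 'joint_efforts': [2.231, -36.613, 17.11, 2.812, 2.039, 0.068], 'grasp_force': 62.602} yaw [-0.62254387 -0.78256767]
```

{"name": "arm_command", "arguments": {"rows": [{"grip":0,"linear":[0,0,0.1],"rot":[0,0,0.1]},{"grip":0,"linear":[0,0,0.2],"rot":[0,0,0.2]},{"grip":0,"linear":[0,0,0.2],"rot":[0,0,0.25]}]}}

```text
clock: 11.88
position: [573.0, -167.1, 80.5]
ee_rot: [-0.319, 0.948, 0.001, -0.004]
contact_force: [-8.6, 1.1, 8.6]
gripper_width: 50.4
grasp_force: 62.6
```

```bash
python3 st.py
```

```text
{'position': [572.997, -167.074, 80.465], 'joints': [-0.013, 0.486, -0.246, 0.0, -0.848, -0.91], 'contact_force': [-8.552, 1.106, 8.647], 'wrist_torque': [-0.032, 2.374, 0.115], 'joint_efforts': [1.204, -36.215, 17.456, 3.247, 2.343, 0.067], 'grasp_force': 62.596} yaw [-0.79686508 -0.60411734]
```

{"name": "arm_command", "arguments": {"rows": [{"grip":0,"linear":[0,1.5,0],"rot":[0,0,0.1]},{"grip":0,"linear":[0,1.5,0],"rot":[0,0,0.2]},{"grip":0,"linear":[0,1.5,0],"rot":[0,0,0.25]}]}}

```text
clock: 12.25
position: [572.6, -166.4, 80.3]
ee_rot: [-0.198, 0.98, 0.0, -0.004]
contact_force: [-7.2, -1.6, 5.6]
gripper_width: 50.3
grasp_force: 62.7
```

```bash
python3 st.py
```

```text
{'position': [572.591, -166.372, 80.301], 'joints': [-0.011, 0.485, -0.249, 0.001, -0.845, -1.162], 'contact_force': [-7.243, -1.58, 5.585], 'wrist_torque': [-0.626, 1.968, 0.152], 'joint_efforts': [2.163, -37.253, 17.224, 2.879, 1.94, 0.079], 'grasp_force': 62.655} yaw [-0.92153789 -0.38821857]
```

{"name": "arm_command", "arguments": {"rows": [{"grip":0,"linear":[0,0,0.1],"rot":[0,0,0.1]},{"grip":0,"linear":[0,0,0.1],"rot":[0,0,0.15]},{"grip":0,"linear":[0,0,0.1],"rot":[0,0,0.15]}]}}

```text
clock: 12.62
position: [572.4, -166.0, 80.2]
ee_rot: [-0.129, 0.992, -0.0, -0.005]
contact_force: [-8.2, -0.6, 5.6]
gripper_width: 50.3
grasp_force: 62.7
```

```bash
python3 st.py
```

```text
{'position': [572.412, -165.986, 80.207], 'joints': [-0.01, 0.485, -0.249, 0.003, -0.845, -1.304], 'contact_force': [-8.229, -0.593, 5.585], 'wrist_torque': [-0.22, 2.166, 1.898], 'joint_efforts': [-0.138, -37.271, 17.641, 2.009, 2.16, -1.95], 'grasp_force': 62.695} yaw [-0.96666451 -0.25587635]
```

Torque jumped to 1.9 N m, so the stop is reached. I press a touch more, hold, and check the rib.

{"name": "arm_command", "arguments": {"rows": [{"grip":0,"linear":[0,0,0],"rot":[0,0,0.04]},{"grip":0,"linear":[0,0,0],"rot":[0,0,0.04]},{"grip":0,"linear":[0,0,0],"rot":[0,0,0.04]},{"grip":0,"linear":[0,0,0],"rot":[0,0,0.04]}]}}

```text
clock: 13.12
position: [573.3, -165.7, 80.3]
ee_rot: [-0.11, 0.994, -0.0, -0.004]
contact_force: [-6.6, 0.7, 4.6]
gripper_width: 50.6
grasp_force: 62.5
```

```bash
python3 st.py; python3 look2.py w7; python3 -c "
import cv2
a,b=[cv2.imread(f'pics/{n}.png')[220:380,200:350] for n in('w6','w7')]
cv2.imwrite('pics/cmp.png',cv2.resize(cv2.hconcat([a,b]),None,fx=2.6,fy=2.6,interpolation=cv2.INTER_CUBIC))"
```

```text
{'position': [573.275, -165.708, 80.27], 'joints': [-0.009, 0.485, -0.249, 0.002, -0.844, -1.343], 'contact_force': [-6.613, 0.702, 4.6], 'wrist_torque': [0.022, 1.767, 2.036], 'joint_efforts': [-0.998, -37.709, 17.115, 2.119, 1.731, -2.025], 'grasp_force': 62.549} yaw [-0.975941  -0.2179083]
[-0.01  0.49 -0.25  0.   -0.84 -1.34] [ 573.27505991 -165.70808829   80.27007304] [[-0.976, -0.218, -0.007], [-0.218, 0.976, -0.002], [0.007, -0.0, -1.0]]
cap_center [273.7 294.5] 0.84
cap_center (array([ 576.22064265, -164.3210846 ,   95.27294566]), [2.686051505360247, 2.3724975751172894, 1.7217912366762784, 0.86161249727114, 1.5160643139017749, 0.6791171435875856])
jar [276.9 226.3] 0.65
jar (array([ 575.78291452, -163.95745279,    0.9666922 ]), [2.8921679861804845, 3.658013405282487, 2.011865481479929])
cap [275.1 281.4] 0.57
cap (array([ 576.37991425, -165.24866659,   83.83120511]), [1.6117369560076251, 1.9755679839525877, 0.21209419725347053, 0.8850045855763519, 0.9478050802114396])
[]
```

View pics/cmp.png

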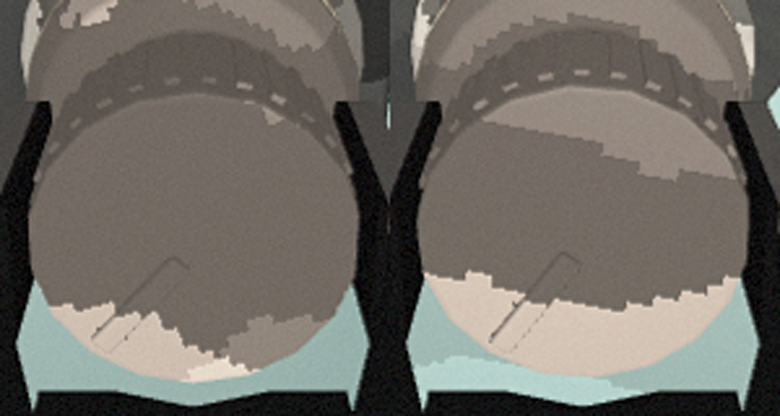

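The rib now lags about 5° in the fingers, which means a slight slip at about 2 N m: the cap is against its stop and has been held there for over 0.5 s. Now I back it off a quarter turn.

{"name": "arm_command", "arguments": {"rows": [{"grip":0,"linear":[0,0,0],"rot":[0,0,-0.15]},{"grip":0,"linear":[0,0,-0.2],"rot":[0,0,-0.32]},{"grip":0,"linear":[0,0,-0.4],"rot":[0,0,-0.49]},{"grip":0,"linear":[0,0,-0.6],"rot":[0,0,-0.66]},{"grip":0,"linear":[0,0,-0.7],"rot":[0,0,-0.83]},{"grip":0,"linear":[0,0,-0.9],"rot":[0,0,-1.0]},{"grip":0,"linear":[0,0,-1.0],"rot":[0,0,-1.17]},{"grip":0,"linear":[0,0,-1.2],"rot":[0,0,-1.34]},{"grip":0,"linear":[0,0,-1.4],"rot":[0,0,-1.49]},{"grip":0,"linear":[0,0,-1.5],"rot":[0,0,-1.59]}]}}

```text
clock: 14.62
position: [576.0, -167.1, 81.9]
ee_rot: [0.784, -0.62, 0.0, 0.001]
contact_force: [-0.5, -7.1, -0.3]
gripper_width: 50.4
grasp_force: 62.1
```

{"name": "arm_command", "arguments": {"rows": [{"grip":0,"linear":[0,0,0],"rot":[0,0,0]},{"grip":0,"linear":[0,0,0],"rot":[0,0,0]},{"grip":0,"linear":[0,0,0],"rot":[0,0,0]}]}}

```text
clock: 15.0
position: [576.0, -167.1, 81.9]
ee_rot: [0.784, -0.621, 0.0, 0.001]
contact_force: [-0.3, -6.8, 0.5]
gripper_width: 50.3
grasp_force: 62.1
```

```bash
python3 st.py; python3 look2.py w8; python3 -c "
import cv2
a,b=[cv2.imread(f'pics/{n}.png')[220:380,200:350] for n in('w7','w8')]
cv2.imwrite('pics/cmp2.png',cv2.resize(cv2.hconcat([a,b]),None,fx=2.6,fy=2.6,interpolation=cv2.INTER_CUBIC))"
```

```text
{'position': [575.95, -167.134, 81.915], 'joints': [-0.012, 0.485, -0.245, 0.003, -0.842, 0.24], 'contact_force': [-0.261, -6.781, 0.452], 'wrist_torque': [-1.64, 0.179, 0.106], 'joint_efforts': [3.566, -40.101, 15.208, 2.042, 0.084, -0.123], 'grasp_force': 62.122} yaw [ 0.22825112 -0.97360073]
[-0.01  0.48 -0.24  0.   -0.84  0.24] [ 575.95009278 -167.13372932   81.91500715] [[0.228, -0.974, -0.0], [-0.974, -0.228, -0.002], [0.002, 0.001, -1.0]]
cap_center [275.1 295.9] 0.71
cap_center (array([ 576.1063671 , -164.2529966 ,   95.56129111]), [2.7986067937233217, 2.22529053175141, 1.5671362743653414, 0.8437311325618025, 1.7234211227007161, 0.7816373768611415, 0.9319445883625769])
jar (array([ 575.78291452, -163.95745279,    0.9666922 ]), [2.8921679861804845, 3.658013405282487, 2.011865481479929])
cap [277.4 281.9] 0.85
cap (array([ 576.04490826, -165.16585431,   84.25153497]), [1.8701457338502903, 1.8982489926334087, 0.6191707781776188, 0.950362252000649, 0.7828749786310142, 1.7274511240263244])
[[210.5, 226.8, 334.9, 365.7], [508.7, 347.6, 560.0, 402.6]]
```

View pics/cmp2.png

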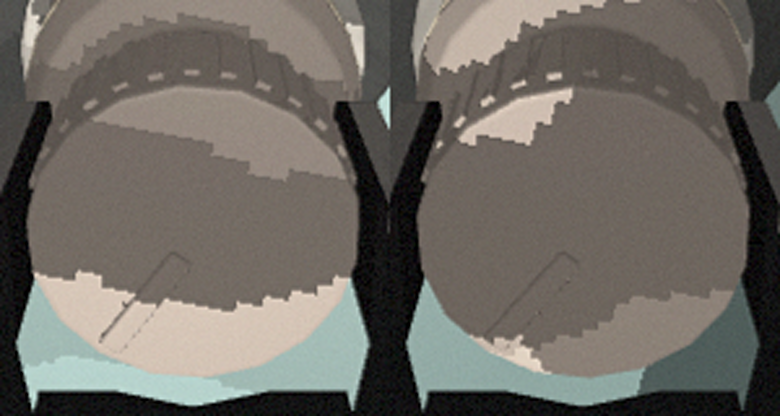

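The rib is unmoved in the fingers (about 48° in both frames), so the cap is about 1.58 rad back from the stop, gripped and still.

```bash
python3 -c "
from bench import job
print(job.job_done())"
```

```text
the job is handed in; nothing more can be done
None
```

The white jar's cap was screwed home against its stop, backed off about 1.58 rad, and the job handed in with it still gripped (62 N); no verdict came back, and I took no closing picture of the bottle, carton and cup, which the arm stayed well clear of.

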